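# Rack the bamboo lengths to dry

### The arm

A 6-joint arm with a two-finger parallel gripper is mounted at the origin on the work surface. World frame = base frame: x ahead of the robot, y to its left, z up, the work surface at z = 0. Lengths are in mm, angles in rad, forces in N, time in s.
With the tool pointing down it reaches from about 350 to 875 mm from the base axis. Payload 4.2 kg.
Tool frame: the origin (TCP) lies at the very end of the fingers, on their centre line; the grasp point (between the pads) lies arm.grip_point_offset behind it (arm.grip_point_offset is the distance from the TCP to the grasp point, in mm); z points along the fingers, y is the line along which they close (so a half turn about z gives the same grasp; the last joint's range is limited). The gripper opens to 85 mm and grips with 20 to 120 N. Pads are 22 mm wide; open, the fingers measure 114 mm over their backs; the gripper's body (76 mm by 85 mm) begins 54 mm behind the grasp point. The pads swing forward as they close: fully open they stand 13 mm farther back than shut.
Start: joints at [-1.034, 0.385, 0.008, 0, -1.194, -0.259], TCP at [171.417, -601.012, 231.312] pointing down, gripper open.
Joint ranges: [-3.14, 3.14], [-1.21, 2.06], [-1.07, 1.41], [-3.16, 2.05], [-2.99, -0.16], [-3.1, 3.1]. Speed limits (rad/s): [2.79, 2.79, 3.14, 3.14, 3.14, 3.14].

### API

Orientations are given as a unit quaternion [x, y, z, w].
In Python, from bench import arm, cams, ticket gives the robot as it stands.
- The arm moves only by the tool servo_tool, never from a script. Its argument "commands" is a list that holds one entry, the list of rows, each a list of 7 numbers: the closure in counts, from 0 (fully open) to 255 (shut), then the shift along the tool's x, y, z in m, then the turn, a rotation vector about the tool's x, y, z in degrees. In form: [[[grip, x, y, z, ax, ay, az], ...]]. A call has 1 to 10 rows; each row shifts and turns the commanded pose from where the row before left it, along the tool's axes as they then stand; what a row does not reach is not made up. A row lasts 1/12 s, in which the tool goes at most 41.7 mm and 7.16 degrees, less where a joint would pass 70% of its speed; a pose out of reach is approached as far as the arm can. A call with a gripper value outside its range is refused whole. The fingers move at their own pace and stop on an object; the grip force is fixed at half the most. Time passes only in rows, so rows that do not move let the fingers close. It gives the time, the measured TCP pose, the force, the opening and the grip force at its end, in the units of the state.
- arm.read_state(): the state, without advancing time (a new reading comes with each control period).
- cams.get_image(name): name is "scene" or "top"; returns a dict with "frame" (384x512x3 uint8, blue, green, red), "K" (3x3 intrinsics, pixels), "T" (4x4, takes a point from camera to world coordinates). Camera axes: x right, y up, looking along -z (the intrinsics and any distortion apply to the point x, -y, -z); pixel columns grow to the right and rows downward; lengths in mm; the calibration is good to about 2 mm. A picture is of the moment at which its call begins. There is no depth.
- ticket.job_done(): hands the job in; it is judged then, once.
The state is a dict: "clock": time; "joints": joint angles; "joint_vel": joint speeds; "joint_efforts": joint torques, N m; "position": TCP position; "ee_rot": TCP orientation; "contact_force": force on the tool from outside, world axes, zero at the start; "wrist_torque": the same for the moment, N m; "gripper_width": finger opening in mm; "grasp_force": force on a finger pad.
Only numpy, scipy, OpenCV 4.12 (cv2) and the standard library are available. Lean on these libraries where they do the work, as an engineer would, in place of code of your own. Each camera call takes 0.05 s, during which the arm holds its last target. There are 200 camera calls.

### The job

Get the sloped drying rack ready by swinging the bail at its low end fully up as a stop, then take every bamboo length off the lay-out board and lay it crosswise on the two rails, so that they lie in a single row, one behind the other, in the lower part of the slope against the stop. When all are lying there, swing the bail at the high end fully up to shut the rack, and leave the sanding block, bowl, glue bottle and knife where they are.

Things in the scene. Friction and masses are not known exactly. Their poses are not given: they have to be found in the camera images.
- bed: Sloped bed of the light-wood rack, fixed, climbing at 13 degrees: two rails 14 mm wide, 330 mm long, middles 40 mm either side of the centre line, open between, with side lips 12 mm higher, 126 mm apart. Round things roll down it. Origin: centre line, low end (x = 0), level of the rails' tops, 60 mm above the table. x uphill along the rails, y across, z square to the slope.
- stop (a joint): Swing-up bail (two wooden arms joined by a round bar) at the LOW end of the rack, rad: 0 = folded out, 60 degrees off upright; 1.047 (end stop) = fully up, square to the slope, its arms then blocking the rails' end. Starts at 0 to 0.25; stays where left (friction 0.15 N m, some 3.5 N at the bar).
- stop_bar (a point): Centre of the stop bail's round bar: 16 mm thick, 88 mm free between the arms, parallel to the bed's y, 45 mm from the hinge axis. Can be pinched from above and led round in an arc.
- stop_hinge (a point): Middle of the stop bail's hinge axis (bed x = -6 mm, y = 0, z = 0); the axis runs along the bed's y.
- keeper (a joint): The like bail at the HIGH end of the rack, rad: 0 = folded out beyond the high end, 60 degrees off upright; 1.047 (end stop) = fully up, square to the slope. Starts between 0 and 0.25; same size and friction.
- keeper_bar (a point): Centre of the keeper bail's round bar (16 mm thick, 45 mm from its hinge axis, parallel to the bed's y).
- keeper_hinge (a point): Middle of the keeper bail's hinge axis (bed x = 336 mm, y = 0, z = 0); the axis runs along the bed's y.
- board: Fixed lay-out board, 276 x 310 mm, covered with soft grey felt, 12 mm above the table; origin under its centre. At x = +-130 mm low fences (8 mm thick, 24 mm above the felt) keep things from rolling off; each has two 64 mm gaps, centred on y = +-66 mm, where a finger can pass. The lengths start on it in two columns, axes roughly along its y, some 38 mm apart; knocked, they may touch.
- sander_c (a point): Centre of a dark wooden sanding block 50 x 100 x 37 mm, a loose bystander.
- bowl_c (a point): Centre of a white bowl, 90 mm wide, 45 mm high, a loose bystander.
- glue_c (a point): Centre of a white glue bottle, 60 mm wide, 160 mm high, a loose bystander.
- knife_c (a point): Centre of the black handle of a small craft knife, 160 mm long, 14 mm high, lying flat, a loose bystander.
- length1_center (a point): Centre of a bamboo length: a round piece 40 mm across and 110 mm long, about 90 g, lying on its side; its x runs along its axis. Rolls if knocked or let go on a slope. May be absent (then None).
- length2_center (a point): Centre of a bamboo length: a round piece 40 mm across and 110 mm long, about 90 g, lying on its side; its x runs along its axis. Rolls if knocked or let go on a slope. May be absent (then None).
- length3_center (a point): Centre of a bamboo length: a round piece 40 mm across and 110 mm long, about 90 g, lying on its side; its x runs along its axis. Rolls if knocked or let go on a slope. May be absent (then None).
- length4_center (a point): Centre of a bamboo length: a round piece 40 mm across and 110 mm long, about 90 g, lying on its side; its x runs along its axis. Rolls if knocked or let go on a slope. May be absent (then None).
- length5_center (a point): Centre of a bamboo length: a round piece 40 mm across and 110 mm long, about 90 g, lying on its side; its x runs along its axis. Rolls if knocked or let go on a slope. May be absent (then None).
- length6_center (a point): Centre of a bamboo length: a round piece 40 mm across and 110 mm long, about 90 g, lying on its side; its x runs along its axis. Rolls if knocked or let go on a slope. May be absent (then None).
There are look-alikes about, which are no part of the job. Leave any red look-alike of the part that bears length2_center alone. Leave any blue look-alike of the part that bears length3_center alone.

How it is judged:
By the outcome, as a careful person would: the job done as asked, in the order asked, and still so for the second after the job is handed in, with the robot touching nothing.
Of length1, length2, length3, length4, length5, length6 only 4 to 6 are there at a start; the rules pass over those that are not, and their reading is None.
At some moment in a run one of length1, length2, length3, length4, length5, length6 may be knocked a few centimetres aside while the robot is not near it.
Once in a run the grip may slacken for a moment while it holds something.
It also fails if it takes over 210 s, if anything falls off the work surface, if the arm or the gripper's body presses on something with over 40 N, if the wrist force passes 120 N, or if a joint passes its speed limit or range.

## Working session

There is one attempt and no reset: what is moved stays moved. The work goes in short steps, Python scripts to look and compute and a tool call to move; the robot and the scene stay as the last step left them, time stands still between calls to the robot, and variables do not carry over. Pictures are saved under pics/ and viewed, at most 14 in all, crops included, and the job is handed in when it is done.

Besides the shell and the picture viewer there is one more tool, called as name([rows], argument=value, ...), one row to a line, values as JSON. servo_tool: Moves the arm, as the interface text tells. Its arguments: {"type":"object","properties":{"commands":{"type":"array","items":{"type":"array","items":{"type":"array","items":{"type":"number"}}}}},"required":["commands"]}

```bash
mkdir -p pics; ls; python3 - <<'E'
from bench import arm,cams
import cv2,numpy as np
np.set_printoptions(precision=4,suppress=True)
print(arm.read_state(),arm.grip_point_offset)
for n in("scene","top"):
    d=cams.get_image(n);cv2.imwrite(f"pics/{n}0.png",d["frame"]);np.savez(f"{n}.npz",K=d["K"],T=d["T"]);print({k:v for k,v in d.items() if k!="frame"})
E
```

```text
pics
{'clock': 0.0, 'joints': array([-1.0344,  0.3856,  0.0066, -0.0005, -1.194 , -0.2586]), 'joint_vel': array([ 0.0005, -0.0003, -0.0007, -0.0009, -0.0009,  0.0009]), 'joint_efforts': array([  0.0002, -39.2288,  18.8402,   4.1862,  -0.0046,  -0.    ]), 'position': array([ 171.2661, -600.4781,  230.2063]), 'ee_rot': array([-0.1384,  0.9904,  0.0011, -0.0002]), 'contact_force': array([-0.0496,  0.0978,  0.8167]), 'wrist_torque': array([-0.0263, -0.0237,  0.0184]), 'grasp_force': 0.0, 'gripper_width': 85.41447713298935} 18.700000000000003
{'K': array([[421.2125,   0.    , 259.3786],
       [  0.    , 421.2125, 198.1624],
       [  0.    ,   0.    ,   1.    ]]), 'T': array([[   0.0954,   -0.5885,    0.8028, 1704.8379],
       [   0.9953,    0.0707,   -0.0665, -105.1603],
       [  -0.0176,    0.8054,    0.5925,  990.3133],
       [   0.    ,    0.    ,    0.    ,    1.    ]])}
{'K': array([[410.7711,   0.    , 255.9534],
       [  0.    , 410.7711, 195.8046],
       [  0.    ,   0.    ,   1.    ]]), 'T': array([[   0.0227,    0.9918,   -0.1259,  355.8217],
       [  -0.9997,    0.0229,    0.    ,  -14.1118],
       [   0.0029,    0.1258,    0.992 , 1496.2594],
       [   0.    ,    0.    ,    0.    ,    1.    ]])}
```

View pics/scene0.png

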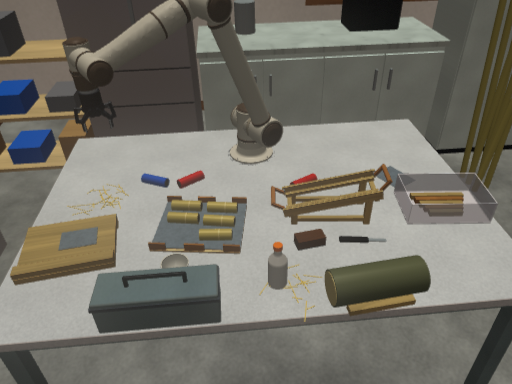

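View pics/top0.png

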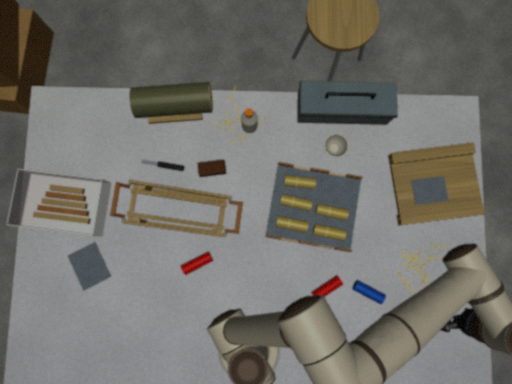

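The scene view shows the rack (275–390, 170–220) with its high end to the right. The board is at about (200,222) with 5 gold lengths. The red look-alikes are at (190,179) and (303,181), and the blue one at (155,180). In the top view the lengths are near (299,181), (332,212), (297,202), (293,225) and (329,231). Next, one close crop of both views with colour masks.

```bash
cat > h.py <<'E'
import cv2,numpy as np
from bench import arm,cams
np.set_printoptions(precision=3,suppress=True)
def ray(d,uv):
    p=np.linalg.inv(d["K"])@[uv[0],uv[1],1]; v=d["T"][:3,:3]@[p[0],-p[1],-p[2]]; return d["T"][:3,3],v/np.linalg.norm(v)
def onz(d,uv,z):
    o,v=ray(d,uv); return o+v*(z-o[2])/v[2]
def two(d1,a,d2,b):
    o1,v1=ray(d1,a);o2,v2=ray(d2,b)
    s=np.linalg.lstsq(np.c_[v1,-v2],o2-o1,rcond=None)[0]
    p,q=o1+v1*s[0],o2+v2*s[1]; return (p+q)/2,np.linalg.norm(p-q)
def proj(d,P):
    c=np.linalg.inv(d["T"])@np.r_[P,1]; x=d["K"]@[c[0],-c[1],-c[2]]; return x[:2]/x[2]
def gold(d,box):
    f=d["frame"];x0,y0,x1,y1=box;h=cv2.cvtColor(f,cv2.COLOR_BGR2HSV)
    m=cv2.inRange(h,(20,110,90),(35,255,255));k=np.zeros_like(m);k[y0:y1,x0:x1]=m[y0:y1,x0:x1]
    return k
def blobs(k,amin=60):
    out=[]
    for c in cv2.findContours(k,cv2.RETR_EXTERNAL,cv2.CHAIN_APPROX_NONE)[0]:
        if cv2.contourArea(c)>amin: out.append((cv2.minAreaRect(c),cv2.contourArea(c)))
    return out
E
python3 - <<'E'
from h import *
t=cams.get_image("top");s=cams.get_image("scene")
for r,a in blobs(gold(t,(262,155,370,255))):
    P=onz(t,r[0],32-0);print("top",np.array(r[0]),np.array(r[1]),r[2],a,P)
    b=cv2.boxPoints(r); W=np.array([onz(t,q,32)[:2] for q in b]);e=[W[1]-W[0],W[2]-W[1]];e=max(e,key=np.linalg.norm);print("   axis",np.degrees(np.arctan2(e[1],e[0])),np.linalg.norm(e),min(np.linalg.norm(W[1]-W[0]),np.linalg.norm(W[2]-W[1])))
h=cv2.cvtColor(t["frame"],cv2.COLOR_BGR2HSV);print(h[181,299],h[231,329],h[182,160],h[230,170])
a=cv2.resize(t["frame"][170:250,100:250],None,fx=5,fy=5,interpolation=cv2.INTER_CUBIC)
b=cv2.resize(s["frame"][160:230,262:402],None,fx=5,fy=5,interpolation=cv2.INTER_CUBIC)
a=cv2.resize(a,(800,427));cv2.imwrite("pics/c1.png",a);cv2.imwrite("pics/c2.png",b)
cv2.imwrite("pics/c3.png",cv2.resize(t["frame"][155:255,260:370],None,fx=5,fy=5,interpolation=cv2.INTER_CUBIC))
E
```

```text
top [329.519 231.904] [31.182  9.806] 11.309932708740234 266.0 [ 418.27  -278.611   32.   ]
   axis -100.0281660226286 110.59259336204975 34.94701646752415
top [291.673 223.635] [30.594  9.61 ] 11.309932708740234 255.0 [ 444.577 -143.705   32.   ]
   axis -100.02995506367847 108.97242327972509 34.32749441714017
top [331.817 211.354] [30.801  9.568] 12.094757080078125 255.0 [ 491.777 -286.824   32.   ]
   axis -100.88648560176439 109.90427741204321 34.542962215025454
top [295.792 202.067] [30.056  9.669] 12.994616508483887 252.5 [ 522.238 -157.573   32.   ]
   axis -101.80254446635564 107.7434431667051 35.01556290620861
top [299.492 181.562] [29.892  9.675] 7.125016689300537 250.0 [ 597.027 -170.151   32.   ]
   axis -95.90460752702242 107.94860190166821 35.43489060808034
[ 27 118 154] [ 25 125 151] [ 75   4 145] [ 12  19 133]
```

View pics/c1.png

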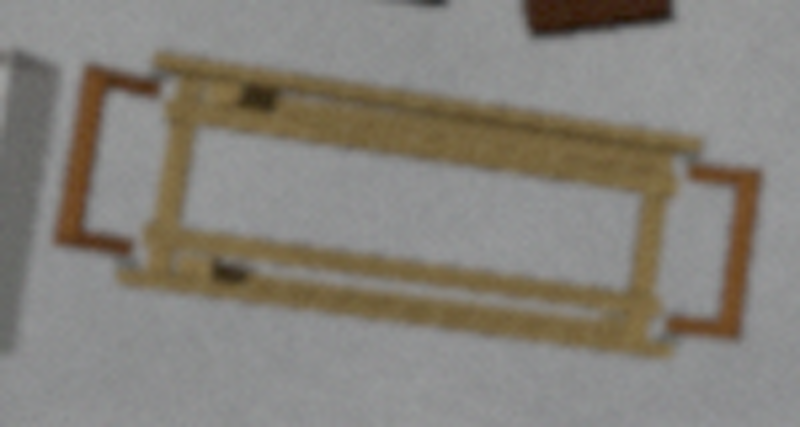

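View pics/c2.png

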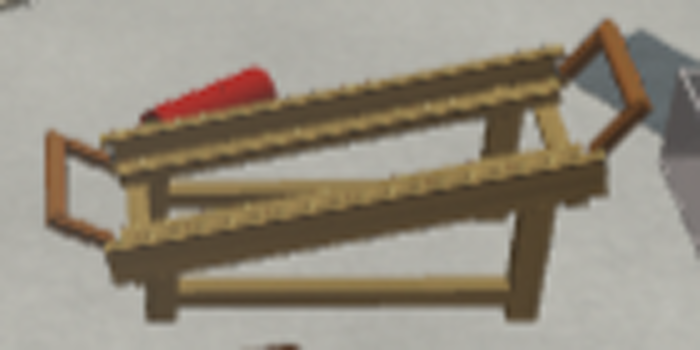

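View pics/c3.png

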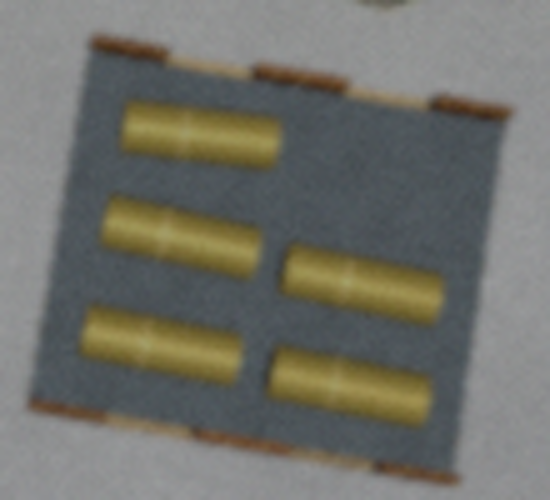

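The crops show exactly five gold lengths, all on the board. The red and blue pieces lie off it and are left out. The stop bar is at about top px (238,218) and scene px (273,196); the keeper bar is at top px (115,199) and scene px (387,173). Next, the rack frame.

```bash
python3 - <<'E'
from h import *
t=np.load("top.npz");s=np.load("scene.npz")
c=lambda x,y:(100+(x+.5)/5.333-.5,170+(y+.5)/5.333-.5); e=lambda x,y:(262+x/5,160+y/5)
for n,a,b in(("stopbar",(738,254),(57,180)),("keepbar",(82,157),(624,66)),("lipLoFar",(700,145),(108,243)),("lipLoNear",(672,350),(108,137)),("lipHiFar",(157,62),(606,152)),("lipHiNear",(120,277),(562,50))):
    print(n,*two(t,c(*a),s,e(*b)))
lo=(onz(t,c(700,145),72)+onz(t,c(672,350),72))/2
hi=(onz(t,c(157,62),146)+onz(t,c(120,277),146))/2
print(lo,hi,np.linalg.norm(hi-lo),np.degrees(np.arctan2(*(hi-lo)[1::-1])))
print(onz(t,c(700,145),72)-onz(t,c(672,350),72))
E
```

```text
stopbar [459.941  48.078  76.941] 3.567690696794032
keepbar [503.178 444.831 172.612] 4.51671253961618
lipLoFar [531.422  75.557  70.707] 4.151614259730692
lipLoNear [397.528  92.242  68.344] 9.059101338141556
lipHiFar [567.206 412.838 145.682] 7.4889507643794095
lipHiNear [432.511 427.042 142.619] 4.934147061129355
[463.998  80.436  72.   ] [499.045 416.142 146.   ] 345.54714809068537 84.04002555873349
[134.089 -14.056   0.   ]
```

```bash
cat >> h.py <<'E'
from scipy.spatial.transform import Rotation as Ro
O=np.array([465.1,91.1,60.]);U=np.array([.1039,.9946,0]);S13,C13=np.sin(np.radians(13)),np.cos(np.radians(13))
V=np.array([-.9946,.1039,0])
def bed(x,y,z): return O+U*(x*C13-z*S13)+V*y+np.array([0,0,x*S13+z*C13])
def tobed(P):
    d=P-O;h,v=d@U,d[2];return np.array([h*C13+v*S13,d@V,v*C13-h*S13])
def plan(P,yaw):
    """turn about tool z (deg) first, then shift (mm) in turned tool axes"""
    s=arm.read_state();R=Ro.from_quat(s["ee_rot"]);m=R.as_matrix();y0=np.degrees(np.arctan2(m[1,1],m[0,1]))
    dz=-((yaw-y0+180)%360-180)
    c,n=np.cos(np.radians(yaw)),np.sin(np.radians(yaw));Y=np.array([c,n,0]);Z=np.array([0,0,-1]);X=np.cross(Y,Z)
    d=np.array(P)-s["position"]
    print("pos",s["position"],"yaw",round(y0,1),"tilt",np.degrees(np.arccos(-m[2,2])).round(2),"| turn z",round(dz,1),"shift",np.array([d@X,d@Y,d@Z]).round(1),"t",round(s["clock"],1),"w",round(s["gripper_width"],1),"gf",round(s["grasp_force"],1),"F",s["contact_force"])
E
python3 - <<'E'
from h import *
plan([456.8,11.5,65],264)
print(tobed(np.array([459.9,48.1,76.9])),tobed(np.array([503.2,444.8,172.6])))
E
```

```text
pos [ 171.314 -600.683  230.621] yaw 105.9 tilt 0.08 | turn z -158.1 shift [ 219.9 -638.7  165.6] t 0.2 w 85.3 gf 0.0 F [ 0.38   0.225 -0.71 ]
[-38.396   0.704  26.209] [371.96   -1.145  29.688]
```

servo_tool([
  [[255,0,0,0,0,0,-7],[255,0,0,0,0,0,-7],[255,0,0,0,0,0,-7],[255,0,0,0,0,0,-7],[255,0,0,0,0,0,-7],[255,0,0,0,0,0,-7],[255,0,0,0,0,0,-7],[255,0,0,0,0,0,-7],[255,0,0,0,0,0,-7],[255,0,0,0,0,0,-7]],
])

```text
clock: 1.03
position: [171.4, -600.8, 231.0]
ee_rot: [-0.684, 0.73, 0.0, 0.0]
contact_force: [-0.2, 0.5, -0.7]
gripper_width: 0.1
grasp_force: 0.0
```

servo_tool([
  [[255,0,0,0,0,0,-7],[255,0,0,0,0,0,-7],[255,0,0,0,0,0,-7],[255,0,0,0,0,0,-7],[255,0,0,0,0,0,-7],[255,0,0,0,0,0,-7],[255,0,0,0,0,0,-7],[255,0,0,0,0,0,-7],[255,0,0,0,0,0,-6],[255,0,0,0,0,0,-6]],
])

```text
clock: 1.87
position: [171.4, -600.8, 231.0]
ee_rot: [0.975, -0.223, -0.0, -0.0]
contact_force: [-0.2, -0.8, 0.1]
gripper_width: 0.2
grasp_force: 0.0
```

servo_tool([
  [[255,0,0,0,0,0,-6],[255,0,0,0,0,0,-6],[255,0.01,-0.03,0,0,0,0],[255,0.01,-0.03,0,0,0,0],[255,0.01,-0.03,0,0,0,0],[255,0.01,-0.03,0,0,0,0]],
])

```text
clock: 2.37
position: [239.7, -493.1, 230.9]
ee_rot: [0.992, -0.123, -0.0, -0.0]
contact_force: [0.1, -0.4, 1.1]
gripper_width: -0.0
grasp_force: 0.0
```

```bash
python3 -c "
from h import *
plan([456.8,11.5,65],264)"
```

```text
pos [ 239.678 -493.149  230.923] yaw -104.1 tilt 0.04 | turn z -8.1 shift [ 163.2 -524.6  165.9] t 2.4 w -0.0 gf 0.0 F [ 0.138 -0.441  1.085]
```

servo_tool([
  [[255,0,0,0,0,0,-4],[255,0,0,0,0,0,-4.1],[255,0.0117,-0.0375,0,0,0,0],[255,0.0117,-0.0375,0,0,0,0],[255,0.0117,-0.0375,0,0,0,0],[255,0.0117,-0.0375,0,0,0,0],[255,0.0117,-0.0375,0,0,0,0],[255,0.0117,-0.0375,0,0,0,0],[255,0.0117,-0.0375,0,0,0,0],[255,0.0117,-0.0375,0,0,0,0]],
])

```text
clock: 3.2
position: [363.9, -203.9, 231.5]
ee_rot: [0.999, -0.052, 0.0, -0.0]
contact_force: [0.9, -0.5, -0.2]
gripper_width: 0.0
grasp_force: 0.0
```

servo_tool([
  [[255,0.0117,-0.0375,0,0,0,0],[255,0.0117,-0.0375,0,0,0,0],[255,0.0117,-0.0375,0,0,0,0],[255,0.0117,-0.0375,0,0,0,0],[255,0.0117,-0.0375,0,0,0,0],[255,0.0117,-0.0375,0,0,0,0],[255,0,0,0.035,0,0,0],[255,0,0,0.035,0,0,0],[255,0,0,0.02,0,0,0],[255,0,0,0,0,0,0]],
])

```text
clock: 4.03
position: [453.6, 10.1, 137.1]
ee_rot: [0.999, -0.052, -0.005, 0.002]
contact_force: [-0.9, 0.5, 0.0]
gripper_width: 0.1
grasp_force: 0.0
```

```bash
python3 - <<'E'
from h import *
plan([456.8,11.5,65],264)
t=cams.get_image("top");s=cams.get_image("scene")
a=cv2.resize(t["frame"][180:250,190:290],(800,560),interpolation=cv2.INTER_CUBIC)
b=cv2.resize(s["frame"][150:230,220:320],(600,480),interpolation=cv2.INTER_CUBIC)
cv2.imwrite("pics/d.png",b)
E
```

```text
pos [453.629  10.13  137.074] yaw -96.0 tilt 0.6 | turn z 0.0 shift [ 3.  -1.7 72.1] t 4.0 w 0.1 gf 0.0 F [-0.948  0.462  0.028]
```

View pics/d.png

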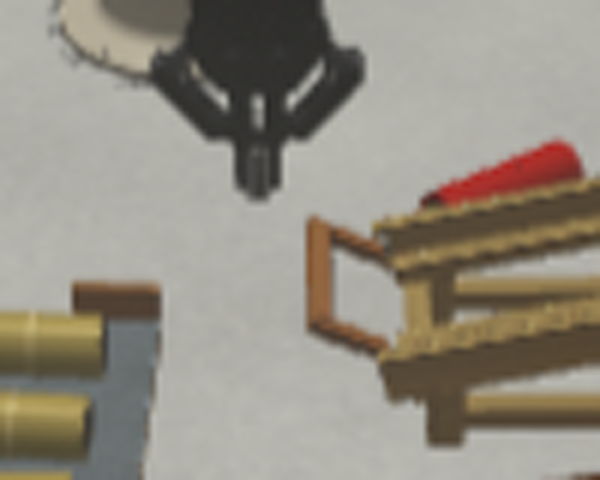

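The scene crop shows the closed fingertips at crop (258,190), clear of the stop bar at crop (319,275). Next: descend and push the bail up.

servo_tool([
  [[255,0.003,-0.002,0.024,0,0,0],[255,0,0,0.024,0,0,0],[255,0,0,0.022,0,0,0],[255,0,0,0,0,0,0],[255,0,-0.006,0,0,0,0],[255,0,-0.006,0,0,0,0],[255,0,-0.006,-0.003,0,0,0],[255,0,-0.006,-0.005,0,0,0],[255,0,-0.006,-0.005,0,0,0],[255,0,0,0,0,0,0]],
])

```text
clock: 4.97
position: [464.8, 39.2, 89.7]
ee_rot: [0.999, -0.05, 0.001, 0.003]
contact_force: [-0.5, -20.4, 22.0]
gripper_width: -0.1
grasp_force: 14.6
```

servo_tool([
  [[255,0,-0.004,-0.004,0,0,0],[255,0,-0.004,-0.003,0,0,0],[255,0,-0.002,-0.001,0,0,0],[255,0,0,0,0,0,0]],
])

```text
clock: 5.3
position: [466.2, 50.6, 97.7]
ee_rot: [0.999, -0.051, 0.002, 0.001]
contact_force: [-2.8, -11.5, 21.5]
gripper_width: 0.4
grasp_force: 12.1
```

```bash
python3 - <<'E'
from h import *
plan(bed(0,0,0)+U*-36+[0,0,30],264);print(tobed(arm.read_state()["position"]))
s=cams.get_image("scene")
cv2.imwrite("pics/e.png",cv2.resize(s["frame"][150:230,220:320],(600,480),interpolation=cv2.INTER_CUBIC))
E
```

```text
pos [466.169  50.55   97.698] yaw -95.8 tilt 0.32 | turn z 0.2 shift [-5.3 -4.2  7.7] t 5.3 w 0.4 gf 12.1 F [ -2.786 -11.471  21.454]
[-30.709  -5.276  45.779]
```

View pics/e.png

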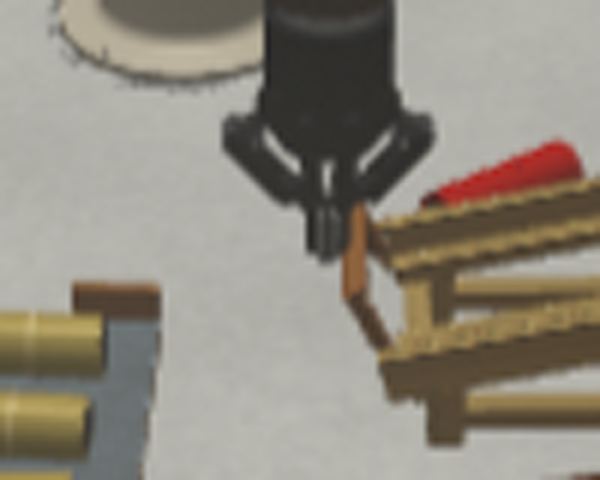

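The crop shows the bail mostly up, with the fingertip riding on the upper outer side of the bar (crop 355,250). I'll back off, go lower and push again.

servo_tool([
  [[255,-0.005,0.01,-0.003,0,0,0],[255,0,0.01,0,0,0,0],[255,0,0,0.012,0,0,0],[255,0,0,0.012,0,0,0],[255,0,0,0,0,0,0],[255,0,0,0,0,0,0]],
])

```text
clock: 5.85
position: [457.5, 32.9, 71.7]
ee_rot: [0.999, -0.052, 0.0, 0.0]
contact_force: [0.2, 0.3, -0.6]
gripper_width: -0.5
grasp_force: 0.0
```

```bash
python3 - <<'E'
from h import *
plan(O+U*-36+[0,0,25],264);print((arm.read_state()["position"]-O)@U)
E
```

```text
pos [457.535  32.883  71.665] yaw -96.0 tilt 0.01 | turn z 0.0 shift [  1.5 -22.7 -13.3] t 5.8 w -0.5 gf 0.0 F [ 0.17   0.334 -0.559]
-58.68867166663293
```

servo_tool([
  [[255,0.0015,-0.005,-0.006,0,0,0],[255,0,-0.005,-0.006,0,0,0],[255,0,-0.004,-0.002,0,0,0],[255,0,-0.004,0,0,0,0],[255,0,0,0,0,0,0]],
])

```text
clock: 6.27
position: [461.4, 50.9, 86.7]
ee_rot: [0.999, -0.052, 0.001, 0.0]
contact_force: [0.1, -2.8, 1.7]
gripper_width: 0.2
grasp_force: 1.6
```

servo_tool([
  [[255,0,-0.003,0,0,0,0],[255,0,0,0,0,0,0]],
])

```text
clock: 6.43
position: [461.0, 53.4, 86.0]
ee_rot: [0.999, -0.052, 0.0, 0.0]
contact_force: [-1.0, -4.3, 3.2]
gripper_width: -0.1
grasp_force: 2.1
```

servo_tool([
  [[255,0,-0.002,0,0,0,0],[255,0,0,0,0,0,0]],
])

```text
clock: 6.6
position: [461.0, 54.9, 85.8]
ee_rot: [0.999, -0.052, -0.0, 0.001]
contact_force: [-0.5, -5.9, 4.4]
gripper_width: -0.1
grasp_force: 3.0
```

servo_tool([
  [[255,0,-0.002,0,0,0,0],[255,0,-0.002,0,0,0,0],[255,0,0,0,0,0,0]],
])

```text
clock: 6.85
position: [460.8, 55.6, 85.9]
ee_rot: [0.999, -0.052, -0.002, 0.004]
contact_force: [4.3, -21.6, 6.6]
gripper_width: 0.1
grasp_force: 10.6
```

```bash
python3 - <<'E'
from h import *
s=cams.get_image("scene");t=cams.get_image("top")
f=cv2.resize(s["frame"][150:230,220:320],(600,480),interpolation=cv2.INTER_CUBIC)
q0,q1=proj(s,bed(-6,44,45)),proj(s,bed(-6,-44,45))
for q in(q0,q1,proj(s,bed(-6,-44,0)),proj(s,bed(0,-63,12)),proj(s,bed(0,63,12))): cv2.circle(f,tuple(int(v) for v in ((q-[220,150])*6)),3,(255,0,255),-1)
cv2.imwrite("pics/f.png",f);print(arm.read_state()["contact_force"])
E
```

```text
[  3.956 -21.54    6.01 ]
```

View pics/f.png

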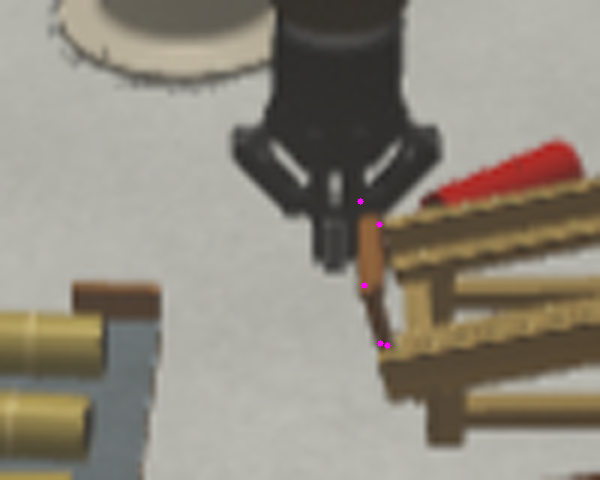

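The bail is fully up: the force jumped to 21 N without travel, and the bar at crop (368,250) agrees with the prediction. Now back off, rise and turn toward the first length.

servo_tool([
  [[255,0,0.015,0,0,0,0],[255,0,0.03,0,0,0,0],[75,0,0.03,-0.03,0,0,7],[75,0,0,-0.03,0,0,7],[75,0,0,-0.03,0,0,7],[75,0,0,-0.03,0,0,7],[75,0,0,0,0,0,7],[75,0,0,0,0,0,7],[75,0,0,0,0,0,7],[75,0,0,0,0,0,7]],
])

```text
clock: 7.78
position: [454.1, -13.9, 205.0]
ee_rot: [0.856, -0.518, 0.0, -0.001]
contact_force: [-0.1, 0.1, -0.2]
gripper_width: 60.5
grasp_force: 0.0
```

servo_tool([
  [[75,0,0,0,0,0,7],[75,0,0,0,0,0,7],[75,0,0,0,0,0,7],[75,0,0,0,0,0,7],[75,0,0,0,0,0,6]],
])

```text
clock: 8.2
position: [454.1, -13.8, 204.7]
ee_rot: [-0.667, 0.745, 0.0, 0.001]
contact_force: [-0.5, -0.1, 0.0]
gripper_width: 60.6
grasp_force: 0.0
```

```bash
cat >> h.py <<'E'
def lengths(box=(262,150,370,258),z=32):
    t=cams.get_image("top")
    for r,a in blobs(gold(t,box)):
        P=onz(t,r[0],z);W=np.array([onz(t,q,z)[:2] for q in cv2.boxPoints(r)]);e=[W[1]-W[0],W[2]-W[1]];e=max(e,key=np.linalg.norm)
        y=np.degrees(np.arctan2(e[1],e[0]))%180+90
        print("len",P.round(1),"grasp yaw",round(y,1),"L",np.linalg.norm(e).round(0),"area",a)
E
python3 - <<'E'
from h import *
lengths();plan([597,-170,14],174)
E
```

```text
len [ 418.6 -278.3   32. ] grasp yaw 170.4 L 110.0 area 263.0
len [ 444.9 -143.8   32. ] grasp yaw 170.0 L 109.0 area 257.5
len [ 491.5 -286.4   32. ] grasp yaw 169.3 L 111.0 area 260.5
len [ 522.4 -157.6   32. ] grasp yaw 168.2 L 108.0 area 250.5
len [ 597.1 -170.2   32. ] grasp yaw 174.9 L 108.0 area 248.0
pos [454.045 -13.858 204.648] yaw 173.5 tilt 0.08 | turn z -0.5 shift [ 140.3 -158.5  190.6] t 8.2 w 60.0 gf 0.0 F [ 0.692  0.42  -0.787]
```

servo_tool([
  [[75,0.0234,-0.0264,0,0,0,0],[75,0.0234,-0.0264,0,0,0,0],[75,0.0234,-0.0264,0,0,0,0],[75,0.0234,-0.0264,0,0,0,0],[75,0.0234,-0.0264,0,0,0,0],[75,0.0234,-0.0264,0,0,0,0],[75,0,0,0.03,0,0,0],[75,0,0,0.03,0,0,0],[75,0,0,0.03,0,0,0],[75,0,0,0.03,0,0,0]],
])

```text
clock: 9.08
position: [597.1, -170.5, 83.2]
ee_rot: [-0.67, 0.742, -0.0, 0.001]
contact_force: [0.2, -0.7, 0.6]
gripper_width: 60.3
grasp_force: 0.0
```

servo_tool([
  [[75,0,0,0,0,0,0]],
])

```text
clock: 9.17
position: [592.4, -169.7, 77.8]
ee_rot: [-0.669, 0.743, 0.005, -0.004]
contact_force: [-1.8, -0.2, -1.0]
gripper_width: 59.9
grasp_force: 0.0
```

```bash
python3 - <<'E'
from h import *
plan([597,-170,14],174)
E
```

```text
pos [ 592.421 -169.711   77.846] yaw 174.0 tilt 0.74 | turn z 0.0 shift [-0.2 -4.6 63.8] t 9.2 w 59.9 gf 0.0 F [-1.834 -0.166 -0.958]
```

servo_tool([
  [[75,0,0,0,0,0,0],[75,0,0,0.022,0,0,0],[75,0,0,0.022,0,0,0],[75,0,0,0.015,0,0,0],[75,0,0,0.006,0,0,0],[75,0,0,0,0,0,0],[75,0,0,0,0,0,0]],
])

```text
clock: 9.75
position: [598.4, -170.7, 21.7]
ee_rot: [-0.67, 0.743, -0.001, 0.001]
contact_force: [0.2, -0.5, 0.5]
gripper_width: 60.1
grasp_force: 0.0
```

```bash
python3 - <<'E'
from h import *
plan([597,-170,14],174)
E
```

```text
pos [ 598.412 -170.744   21.743] yaw 174.1 tilt 0.2 | turn z 0.1 shift [-0.6  1.5  7.7] t 9.8 w 60.1 gf 0.0 F [ 0.153 -0.5    0.48 ]
```

servo_tool([
  [[75,0,0.001,0.006,0,0,0],[75,0,0,0,0,0,0],[255,0,0,0,0,0,0],[255,0,0,0,0,0,0],[255,0,0,0,0,0,0],[255,0,0,0,0,0,0],[255,0,0,0,0,0,0]],
])

```text
clock: 10.33
position: [596.4, -170.7, 14.7]
ee_rot: [-0.669, 0.743, -0.001, 0.0]
contact_force: [-1.0, 0.6, 5.1]
gripper_width: 38.2
grasp_force: 60.3
```

servo_tool([
  [[255,0,0,-0.01,0,0,0],[255,0,0,-0.03,0,0,0],[255,0,0,-0.03,0,0,0],[255,0,0,-0.03,0,0,0],[255,0,0,-0.03,0,0,-7],[255,0,0,-0.03,0,0,-7],[255,0,0,0,0,0,-7],[255,0,0,0,0,0,-7],[255,0,0,0,0,0,-7],[255,0,0,0,0,0,-7]],
])

```text
clock: 11.17
position: [595.1, -170.4, 173.7]
ee_rot: [0.892, -0.451, -0.001, -0.0]
contact_force: [-0.2, -0.1, -1.0]
gripper_width: 38.4
grasp_force: 60.5
```

servo_tool([
  [[255,0,0,0,0,0,-7],[255,0,0,0,0,0,-7],[255,0,0,0,0,0,-7],[255,0,0,0,0,0,-7],[255,0,0,0,0,0,-7],[255,0,0,0,0,0,-7],[255,0,0,0,0,0,-6],[255,0,0,0,0,0,0]],
])

```text
clock: 11.83
position: [595.2, -170.5, 173.3]
ee_rot: [0.999, -0.052, -0.001, -0.0]
contact_force: [-0.6, -0.1, -1.2]
gripper_width: 38.4
grasp_force: 60.5
```

```bash
python3 - <<'E'
from h import *
P=bed(44,0,20);print(P)
plan(P-[0,0,16],264)
E
```

```text
[469.087 129.266  89.385]
pos [ 595.157 -170.468  173.339] yaw -95.9 tilt 0.09 | turn z 0.1 shift [-156.7 -284.9  100. ] t 11.8 w 38.4 gf 60.5 F [-0.565 -0.103 -1.188]
```

servo_tool([
  [[255,-0.0174,-0.0319,0,0,0,0],[255,-0.0174,-0.0319,0,0,0,0],[255,-0.0174,-0.0319,0,0,0,0],[255,-0.0174,-0.0319,0,0,0,0],[255,-0.0174,-0.0319,0,0,0,0],[255,-0.0174,-0.0319,0,0,0,0],[255,-0.0174,-0.0319,0,0,0,0],[255,-0.0174,-0.0319,0,0,0,0],[255,-0.0174,-0.0319,0,0,0,0],[255,0,0,0,0,0,0]],
])

```text
clock: 12.67
position: [468.1, 135.4, 174.1]
ee_rot: [0.999, -0.051, 0.0, -0.001]
contact_force: [-0.1, -0.7, -0.9]
gripper_width: 38.5
grasp_force: 60.7
```

servo_tool([
  [[255,0,0,0.03,0,0,0],[255,0,0,0.03,0,0,0],[255,0,0,0.015,0,0,0],[255,0,0,0,0,0,0],[255,0,0,0,0,0,0]],
])

```text
clock: 13.08
position: [469.8, 130.9, 98.5]
ee_rot: [0.999, -0.053, -0.001, 0.001]
contact_force: [0.2, 1.1, -0.4]
gripper_width: 38.6
grasp_force: 60.7
```

```bash
python3 - <<'E'
from h import *
P=bed(46,0,20)
plan(P-[0,0,16.4],264)
s=cams.get_image("scene");print([proj(s,p).round(1) for p in (bed(46,55,20),bed(46,-55,20))])
cv2.imwrite("pics/g.png",cv2.resize(s["frame"][150:230,250:350],(600,480),interpolation=cv2.INTER_CUBIC))
E
```

```text
pos [469.815 130.864  98.465] yaw -96.1 tilt 0.11 | turn z -0.1 shift [-0.6 -0.3 25. ] t 13.1 w 38.6 gf 60.7 F [ 0.168  1.06  -0.436]
[array([294.9, 184.6]), array([296.7, 202.1])]
```

View pics/g.png

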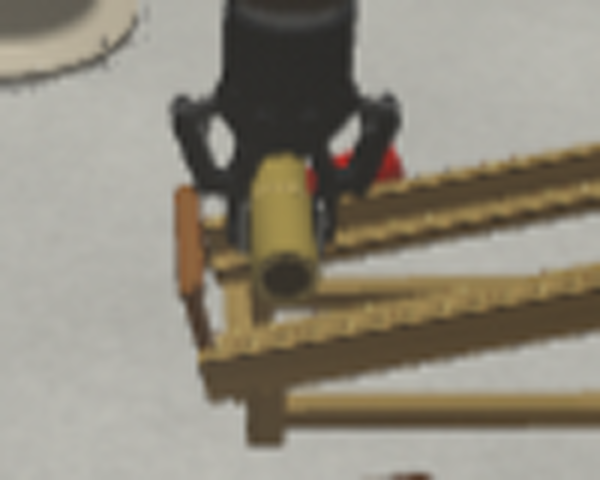

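The crop shows length 1 held crosswise between the lips, about 18 mm uphill clear of the upright bar at (188,240). Next: lower it and release.

servo_tool([
  [[255,0,0.003,0.012,0,0,0],[255,0,0.003,0.008,0,0,0],[255,0,0,0.004,0,0,0],[255,0,0,0,0,0,0],[255,0,0,0,0,0,0]],
])

```text
clock: 13.55
position: [469.8, 125.4, 75.3]
ee_rot: [0.999, -0.052, 0.0, -0.0]
contact_force: [-0.1, -0.3, -1.9]
gripper_width: 38.6
grasp_force: 60.7
```

servo_tool([
  [[255,0,0,0.002,0,0,0],[255,0,0,0,0,0,0]],
])

```text
clock: 13.72
position: [469.6, 125.5, 73.0]
ee_rot: [0.999, -0.052, 0.0, -0.0]
contact_force: [-0.1, 0.6, -1.4]
gripper_width: 38.6
grasp_force: 60.7
```

servo_tool([
  [[255,0,0,0.0015,0,0,0],[255,0,0,0,0,0,0]],
])

```text
clock: 13.88
position: [469.4, 125.4, 71.3]
ee_rot: [0.999, -0.052, 0.0, -0.0]
contact_force: [-0.3, 0.4, -1.7]
gripper_width: 38.4
grasp_force: 60.7
```

servo_tool([
  [[130,0,0,0,0,0,0],[125,0,0,0,0,0,0],[115,0,0,0,0,0,0],[108,0,0,0,0,0,0],[108,0,0,0,0,0,0],[108,0,0,-0.01,0,0,0],[108,0,0,-0.02,0,0,0],[108,0,0,-0.03,0,0,0],[90,0,0,-0.04,0,0,0],[75,0,0,-0.03,0,0,7]],
])

```text
clock: 14.72
position: [469.9, 125.4, 204.0]
ee_rot: [0.994, -0.114, 0.001, -0.0]
contact_force: [1.5, 1.2, -1.0]
gripper_width: 59.9
grasp_force: 0.0
```

servo_tool([
  [[75,0,0,0,0,0,7],[75,0,0,0,0,0,7],[75,0,0,0,0,0,7],[75,0,0,0,0,0,7],[75,0,0,0,0,0,7],[75,0,0,0,0,0,7],[75,0,0,0,0,0,7],[75,0,0,0,0,0,7],[75,0,0,0,0,0,7],[75,0,0,0,0,0,7]],
])

```text
clock: 15.55
position: [469.3, 125.3, 201.3]
ee_rot: [0.747, -0.665, -0.0, -0.0]
contact_force: [0.5, 0.3, -0.3]
gripper_width: 60.3
grasp_force: 0.0
```

servo_tool([
  [[75,0,0,0,0,0,7],[75,0,0,0,0,0,7],[75,0,0,0,0,0,0]],
])

```text
clock: 15.8
position: [469.3, 125.3, 201.3]
ee_rot: [-0.662, 0.75, 0.0, 0.0]
contact_force: [0.5, -0.7, -0.4]
gripper_width: 60.2
grasp_force: 0.0
```

```bash
python3 - <<'E'
from h import *
lengths()
plan([522.4,-157.6,90],168.5)
s=cams.get_image("scene")
cv2.imwrite("pics/i.png",cv2.resize(s["frame"][150:230,250:350],(600,480),interpolation=cv2.INTER_CUBIC))
E
```

```text
len [ 418.4 -277.9   32. ] grasp yaw 170.0 L 111.0 area 267.0
len [ 444.6 -143.7   32. ] grasp yaw 170.0 L 109.0 area 254.5
len [ 491.4 -286.7   32. ] grasp yaw 169.1 L 111.0 area 259.5
len [ 522.3 -157.9   32. ] grasp yaw 168.2 L 108.0 area 253.5
pos [469.317 125.29  201.311] yaw 173.2 tilt 0.01 | turn z 4.7 shift [ 266.6 -108.4  111.3] t 15.8 w 60.2 gf 0.0 F [-0.783 -0.581 -0.076]
```

View pics/i.png

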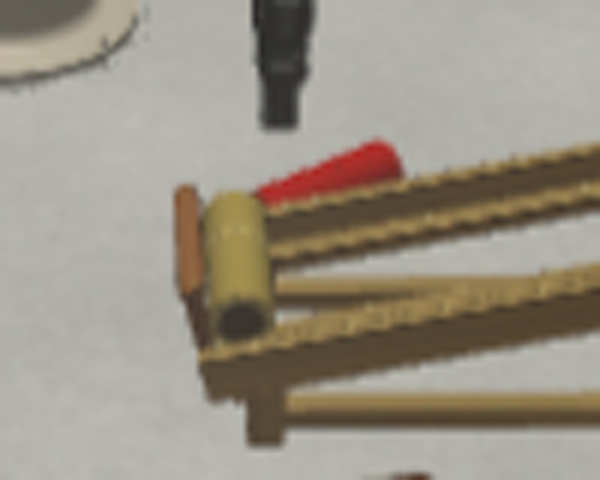

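Length 1 rests against the upright stop. Next is length (522,-158).

servo_tool([
  [[75,0,0,0,0,0,4.7],[75,0.0333,-0.01355,0,0,0,0],[75,0.0333,-0.01355,0,0,0,0],[75,0.0333,-0.01355,0,0,0,0],[75,0.0333,-0.01355,0,0,0,0],[75,0.0333,-0.01355,0,0,0,0],[75,0.0333,-0.01355,0,0,0,0],[75,0.0333,-0.01355,0,0,0,0],[75,0.0333,-0.01355,0,0,0,0],[75,0,0,0.03,0,0,0]],
])

```text
clock: 16.73
position: [526.5, -163.1, 176.3]
ee_rot: [-0.631, 0.776, -0.006, 0.004]
contact_force: [2.5, 0.9, -0.0]
gripper_width: 60.0
grasp_force: 0.0
```

servo_tool([
  [[75,0,0,0.03,0,0,0],[75,0,0,0.03,0,0,0],[75,0,0,0.03,0,0,0],[75,0,0,0.02,0,0,0],[75,0,0,0,0,0,0],[75,0,0,0,0,0,0]],
])

```text
clock: 17.23
position: [521.3, -157.7, 60.7]
ee_rot: [-0.632, 0.775, 0.001, -0.001]
contact_force: [0.3, 0.4, 1.4]
gripper_width: 60.4
grasp_force: 0.0
```

```bash
python3 - <<'E'
from h import *
plan([522.3,-157.8,15],168.3)
E
```

```text
pos [ 521.26  -157.66    60.697] yaw 168.4 tilt 0.13 | turn z 0.1 shift [-0.1 -1.  45.7] t 17.2 w 60.4 gf 0.0 F [0.291 0.423 1.416]
```

servo_tool([
  [[75,0,-0.001,0.02,0,0,0],[75,0,0,0.016,0,0,0],[75,0,0,0.0095,0,0,0],[75,0,0,0,0,0,0],[75,0,0,0,0,0,0],[255,0,0,0,0,0,0],[255,0,0,0,0,0,0],[255,0,0,0,0,0,0],[255,0,0,0,0,0,0],[255,0,0,0,0,0,0]],
])

```text
clock: 18.07
position: [523.8, -157.8, 17.5]
ee_rot: [-0.632, 0.775, -0.001, 0.001]
contact_force: [0.7, 0.5, 5.9]
gripper_width: 38.6
grasp_force: 60.0
```

servo_tool([
  [[255,0,0,-0.01,0,0,0],[255,0,0,-0.03,0,0,0],[255,0,0,-0.03,0,0,0],[255,0,0,-0.03,0,0,0],[255,0,0,-0.03,0,0,-7],[255,0,0,-0.03,0,0,-7],[255,0,0,0,0,0,-7],[255,0,0,0,0,0,-7],[255,0,0,0,0,0,-7],[255,0,0,0,0,0,-7]],
])

```text
clock: 18.9
position: [522.0, -157.6, 176.6]
ee_rot: [0.869, -0.495, 0.0, -0.0]
contact_force: [0.2, 0.4, -1.2]
gripper_width: 37.6
grasp_force: 60.5
```

servo_tool([
  [[255,0,0,0,0,0,-7],[255,0,0,0,0,0,-7],[255,0,0,0,0,0,-7],[255,0,0,0,0,0,-7],[255,0,0,0,0,0,-7],[255,0,0,0,0,0,-7],[255,0,0,0,0,0,-7],[255,0,0,0,0,0,-4.6],[255,0,0,0,0,0,0]],
])

```text
clock: 19.65
position: [522.1, -157.7, 176.2]
ee_rot: [0.999, -0.053, -0.0, -0.0]
contact_force: [-0.8, -0.0, -1.1]
gripper_width: 38.5
grasp_force: 60.5
```

```bash
python3 - <<'E'
from h import *
P=bed(85,0,20)
plan(P-[0,0,16.4],264)
E
```

```text
pos [ 522.105 -157.679  176.176] yaw -96.0 tilt 0.02 | turn z -0.0 shift [ -82.7 -319.8   94. ] t 19.6 w 38.5 gf 60.5 F [-0.8   -0.003 -1.111]
```

servo_tool([
  [[255,-0.0092,-0.0355,0,0,0,0],[255,-0.0092,-0.0355,0,0,0,0],[255,-0.0092,-0.0355,0,0,0,0],[255,-0.0092,-0.0355,0,0,0,0],[255,-0.0092,-0.0355,0,0,0,0],[255,-0.0092,-0.0355,0,0,0,0],[255,-0.0092,-0.0355,0,0,0,0],[255,-0.0092,-0.0355,0,0,0,0],[255,-0.0092,-0.0355,0,0,0,0],[255,0,0,0,0,0,0]],
])

```text
clock: 20.48
position: [473.9, 173.8, 176.5]
ee_rot: [0.999, -0.051, 0.001, -0.001]
contact_force: [0.3, -0.9, -1.2]
gripper_width: 38.1
grasp_force: 60.7
```

servo_tool([
  [[255,0,0,0.03,0,0,0],[255,0,0,0.03,0,0,0],[255,0,0,0.02,0,0,0],[255,0,0,0,0,0,0],[255,0,0,0,0,0,0],[255,0,0,0,0,0,0]],
])

```text
clock: 20.98
position: [475.1, 169.1, 97.2]
ee_rot: [0.999, -0.053, 0.001, -0.001]
contact_force: [-0.6, -0.0, -0.6]
gripper_width: 38.1
grasp_force: 60.7
```

```bash
python3 - <<'E'
from h import *
P=bed(85,0,20)
plan(P-[0,0,15],264)
E
```

```text
pos [475.121 169.132  97.23 ] yaw -96.1 tilt 0.15 | turn z -0.1 shift [-1.9  0.3 13.6] t 21.0 w 38.1 gf 60.7 F [-0.58  -0.018 -0.574]
```

servo_tool([
  [[255,-0.002,0,0.008,0,0,0],[255,0,0,0.005,0,0,0],[255,0,0,0,0,0,0],[255,0,0,0,0,0,0]],
])

```text
clock: 21.32
position: [472.6, 169.2, 83.9]
ee_rot: [0.999, -0.053, 0.001, -0.001]
contact_force: [-1.7, -0.3, 5.5]
gripper_width: 38.5
grasp_force: 61.2
```

servo_tool([
  [[130,0,0,0,0,0,0],[125,0,0,0,0,0,0],[115,0,0,0,0,0,0],[108,0,0,0,0,0,0],[108,0,0,0,0,0,0],[108,0,0,-0.01,0,0,0],[108,0,0,-0.02,0,0,0],[108,0,0,-0.03,0,0,0],[90,0,0,-0.04,0,0,0],[75,0,0,-0.02,0,0,7]],
])

```text
clock: 22.15
position: [473.7, 169.6, 207.0]
ee_rot: [0.993, -0.114, 0.003, -0.002]
contact_force: [1.2, -0.0, 0.4]
gripper_width: 60.6
grasp_force: 0.0
```

servo_tool([
  [[75,0,0,0,0,0,7],[75,0,0,0,0,0,7],[75,0,0,0,0,0,7],[75,0,0,0,0,0,7],[75,0,0,0,0,0,7],[75,0,0,0,0,0,7],[75,0,0,0,0,0,7],[75,0,0,0,0,0,7],[75,0,0,0,0,0,7],[75,0,0,0,0,0,7]],
])

```text
clock: 22.98
position: [472.0, 168.9, 202.6]
ee_rot: [0.746, -0.665, -0.0, 0.0]
contact_force: [0.8, -0.9, 0.4]
gripper_width: 60.3
grasp_force: 0.0
```

servo_tool([
  [[75,0,0,0,0,0,7],[75,0,0,0,0,0,7],[75,0,0,0,0,0,3],[75,0,0,0,0,0,0]],
])

```text
clock: 23.32
position: [472.0, 168.9, 202.6]
ee_rot: [-0.642, 0.767, 0.0, -0.0]
contact_force: [-0.2, -0.4, -0.6]
gripper_width: 60.3
grasp_force: 0.0
```

```bash
python3 - <<'E'
from h import *
lengths()
plan([444.6,-143.7,90],170)
s=cams.get_image("scene")
h=cv2.cvtColor(s["frame"],cv2.COLOR_BGR2HSV)
print("pred ends px",[proj(s,bed(x,-55,20)).round(1) for x in (23,63)])
# dark hollow ends facing the camera
m=cv2.inRange(h,(0,0,0),(180,255,75));m[:195]=0;m[230:]=0;m[:,:278]=0;m[:,345:]=0
print([(np.round(r[0],1),np.round(r[1],1)) for r,a in blobs(m,8)])
E
```

```text
len [ 418.3 -278.3   32. ] grasp yaw 170.0 L 110.0 area 264.0
len [ 444.6 -143.7   32. ] grasp yaw 170.0 L 109.0 area 255.5
len [ 491.6 -286.8   32. ] grasp yaw 168.9 L 111.0 area 263.0
pos [472.041 168.924 202.653] yaw 170.0 tilt 0.01 | turn z -0.0 shift [312.6 -27.3 112.7] t 23.4 w 60.6 gf 0.0 F [-0.472 -0.55  -0.053]
pred ends px [array([290.4, 203.3]), array([301.5, 201.2])]
[(array([289.5, 203.5]), array([5., 7.])), (array([300.6, 200.9]), array([5.4, 7. ]))]
```

The hollow ends show at scene px (289.5,203.5) and (300.6,200.9), against predictions of (290.4,203.3) and (301.5,201.2), so two are seated. Next is length 3.

servo_tool([
  [[75,0.0391,-0.0034,0,0,0,0],[75,0.0391,-0.0034,0,0,0,0],[75,0.0391,-0.0034,0,0,0,0],[75,0.0391,-0.0034,0,0,0,0],[75,0.0391,-0.0034,0,0,0,0],[75,0.0391,-0.0034,0,0,0,0],[75,0.0391,-0.0034,0,0,0,0],[75,0.0391,-0.0034,0,0,0,0],[75,0,0,0.03,0,0,0],[75,0,0,0.03,0,0,0]],
])

```text
clock: 24.25
position: [445.1, -146.1, 143.6]
ee_rot: [-0.641, 0.768, -0.002, 0.002]
contact_force: [0.3, -0.2, -0.3]
gripper_width: 60.3
grasp_force: 0.0
```

servo_tool([
  [[75,0,0,0.03,0,0,0],[75,0,0,0.03,0,0,0],[75,0,0,0.02,0,0,0],[75,0,0,0,0,0,0],[75,0,0,0,0,0,0],[75,0,0,0,0,0,0]],
])

```text
clock: 24.75
position: [445.3, -143.8, 64.0]
ee_rot: [-0.643, 0.766, -0.001, 0.001]
contact_force: [0.3, 0.0, 0.2]
gripper_width: 60.1
grasp_force: 0.0
```

```bash
python3 - <<'E'
from h import *
plan([444.7,-143.7,15],170)
E
```

```text
pos [ 445.341 -143.817   63.958] yaw 170.0 tilt 0.13 | turn z -0.0 shift [-0.   0.7 49. ] t 24.8 w 60.1 gf 0.0 F [0.349 0.002 0.182]
```

servo_tool([
  [[75,0,0,0.02,0,0,0],[75,0,0,0.018,0,0,0],[75,0,0,0.0095,0,0,0],[75,0,0,0,0,0,0],[75,0,0,0,0,0,0],[255,0,0,0,0,0,0],[255,0,0,0,0,0,0],[255,0,0,0,0,0,0],[255,0,0,0,0,0,0],[255,0,0,0,0,0,0]],
])

```text
clock: 25.58
position: [445.5, -143.8, 17.1]
ee_rot: [-0.643, 0.766, -0.001, 0.001]
contact_force: [-0.4, 0.1, 6.0]
gripper_width: 38.3
grasp_force: 59.6
```

servo_tool([
  [[255,0,0,-0.01,0,0,0],[255,0,0,-0.03,0,0,0],[255,0,0,-0.03,0,0,0],[255,0,0,-0.03,0,0,0],[255,0,0,-0.03,0,0,-7],[255,0,0,-0.03,0,0,-7],[255,0,0,0,0,0,-7],[255,0,0,0,0,0,-7],[255,0,0,0,0,0,-7],[255,0,0,0,0,0,-7]],
])

```text
clock: 26.42
position: [443.9, -143.7, 176.4]
ee_rot: [0.876, -0.483, 0.001, -0.001]
contact_force: [-0.5, 0.2, -0.6]
gripper_width: 38.0
grasp_force: 60.6
```

servo_tool([
  [[255,0,0,0,0,0,-7],[255,0,0,0,0,0,-7],[255,0,0,0,0,0,-7],[255,0,0,0,0,0,-7],[255,0,0,0,0,0,-7],[255,0,0,0,0,0,-7],[255,0,0,0,0,0,-7],[255,0,0,0,0,0,-3],[255,0,0,0,0,0,0]],
])

```text
clock: 27.17
position: [443.9, -143.7, 176.0]
ee_rot: [0.999, -0.053, 0.001, -0.0]
contact_force: [0.7, -0.4, -2.2]
gripper_width: 38.3
grasp_force: 60.6
```

```bash
python3 - <<'E'
from h import *
P=bed(124,0,20)
plan(P-[0,0,16],264)
E
```

```text
pos [ 443.901 -143.739  175.986] yaw -96.0 tilt 0.07 | turn z -0.0 shift [  -3.5 -352.1   84.6] t 27.2 w 38.3 gf 60.6 F [ 0.675 -0.39  -2.23 ]
```

servo_tool([
  [[255,-0.0004,-0.0391,0,0,0,0],[255,-0.0004,-0.0391,0,0,0,0],[255,-0.0004,-0.0391,0,0,0,0],[255,-0.0004,-0.0391,0,0,0,0],[255,-0.0004,-0.0391,0,0,0,0],[255,-0.0004,-0.0391,0,0,0,0],[255,-0.0004,-0.0391,0,0,0,0],[255,-0.0004,-0.0391,0,0,0,0],[255,-0.0004,-0.0391,0,0,0,0],[255,0,0,0,0,0,0]],
])

```text
clock: 28.0
position: [479.3, 212.5, 176.0]
ee_rot: [0.999, -0.051, 0.002, -0.001]
contact_force: [0.4, 0.2, -0.6]
gripper_width: 38.1
grasp_force: 60.7
```

servo_tool([
  [[255,0,0,0.03,0,0,0],[255,0,0,0.025,0,0,0],[255,0,0,0.015,0,0,0],[255,0,0,0,0,0,0],[255,0,0,0,0,0,0],[255,0,0,0,0,0,0]],
])

```text
clock: 28.5
position: [478.7, 207.0, 106.7]
ee_rot: [0.999, -0.053, 0.001, -0.001]
contact_force: [-0.5, 0.3, 0.3]
gripper_width: 38.3
grasp_force: 60.8
```

```bash
python3 - <<'E'
from h import *
P=bed(124,0,20)
plan(P-[0,0,15],264)
E
```

```text
pos [478.724 206.999 106.703] yaw -96.1 tilt 0.15 | turn z -0.1 shift [-1.5  0.4 14.3] t 28.5 w 38.3 gf 60.8 F [-0.501  0.306  0.331]
```

Lower 13, release, then turn for the next length (491.6,-286.8).

servo_tool([
  [[255,-0.0015,0,0.008,0,0,0],[255,0,0,0.005,0,0,0],[255,0,0,0,0,0,0],[255,0,0,0,0,0,0]],
])

```text
clock: 28.83
position: [476.3, 206.6, 92.4]
ee_rot: [0.999, -0.053, 0.0, -0.0]
contact_force: [0.1, 0.9, -0.9]
gripper_width: 38.0
grasp_force: 60.9
```

servo_tool([
  [[130,0,0,0,0,0,0],[125,0,0,0,0,0,0],[115,0,0,0,0,0,0],[108,0,0,0,0,0,0],[108,0,0,0,0,0,0],[108,0,0,-0.01,0,0,0],[108,0,0,-0.02,0,0,0],[108,0,0,-0.03,0,0,0],[90,0,0,-0.04,0,0,0],[75,0,0,-0.02,0,0,7]],
])

```text
clock: 29.67
position: [478.0, 207.5, 217.7]
ee_rot: [0.993, -0.114, 0.003, -0.002]
contact_force: [0.9, 0.6, 0.5]
gripper_width: 60.0
grasp_force: 0.0
```

servo_tool([
  [[75,0,0,0,0,0,7],[75,0,0,0,0,0,7],[75,0,0,0,0,0,7],[75,0,0,0,0,0,7],[75,0,0,0,0,0,7],[75,0,0,0,0,0,7],[75,0,0,0,0,0,7],[75,0,0,0,0,0,7],[75,0,0,0,0,0,7],[75,0,0,0,0,0,7]],
])

```text
clock: 30.5
position: [476.4, 206.7, 213.2]
ee_rot: [0.746, -0.665, 0.0, -0.0]
contact_force: [-0.2, -0.7, -0.8]
gripper_width: 60.6
grasp_force: 0.0
```

servo_tool([
  [[75,0,0,0,0,0,7],[75,0,0,0,0,0,7],[75,0,0,0,0,0,4],[75,0,0,0,0,0,0]],
])

```text
clock: 30.83
position: [476.4, 206.7, 213.1]
ee_rot: [-0.635, 0.772, -0.0, 0.0]
contact_force: [1.1, 0.2, -0.5]
gripper_width: 60.4
grasp_force: 0.0
```

```bash
cat >> h.py <<'E'
def rack(xs):
    s=cams.get_image("scene");h=cv2.cvtColor(s["frame"],cv2.COLOR_BGR2HSV)
    print("pred",[proj(s,bed(x,-55,20)).round(1) for x in xs])
    m=cv2.inRange(h,(0,0,0),(180,255,75));m[:185]=0;m[215:]=0;m[:,:278]=0;m[:,345:]=0
    print("seen",[(np.round(r[0],1),np.round(r[1],1)) for r,a in blobs(m,8)])
E
python3 - <<'E'
from h import *
lengths();rack((20,60,100))
plan([491.5,-286.7,90],169)
E
```

```text
len [ 418.3 -278.3   32. ] grasp yaw 170.0 L 110.0 area 266.5
len [ 491.6 -286.5   32. ] grasp yaw 169.1 L 110.0 area 260.5
pred [array([289.6, 203.5]), array([300.6, 201.4]), array([311.8, 199.2])]
seen [(array([289.5, 203.5]), array([5., 7.])), (array([300.6, 200.9]), array([5.4, 7. ])), (array([312.5, 198.5]), array([5., 7.]))]
pos [476.356 206.698 212.888] yaw 169.0 tilt 0.04 | turn z 0.0 shift [ 481.4 -109.   122.9] t 30.9 w 60.3 gf 0.0 F [ 0.37  -0.446  1.038]
```

servo_tool([
  [[75,0.037,-0.0084,0,0,0,0],[75,0.037,-0.0084,0,0,0,0],[75,0.037,-0.0084,0,0,0,0],[75,0.037,-0.0084,0,0,0,0],[75,0.037,-0.0084,0,0,0,0],[75,0.037,-0.0084,0,0,0,0],[75,0.037,-0.0084,0,0,0,0],[75,0.037,-0.0084,0,0,0,0],[75,0.037,-0.0084,0,0,0,0],[75,0.037,-0.0084,0,0,0,0]],
])

```text
clock: 31.77
position: [487.4, -174.4, 212.8]
ee_rot: [-0.636, 0.771, -0.0, 0.0]
contact_force: [0.4, 0.3, 0.5]
gripper_width: 60.2
grasp_force: 0.0
```

servo_tool([
  [[75,0.037,-0.0084,0,0,0,0],[75,0.037,-0.0084,0,0,0,0],[75,0.037,-0.0084,0,0,0,0],[75,0,0,0.03,0,0,0],[75,0,0,0.03,0,0,0],[75,0,0,0.03,0,0,0],[75,0,0,0.03,0,0,0],[75,0,0,0.025,0,0,0],[75,0,0,0,0,0,0],[75,0,0,0,0,0,0]],
])

```text
clock: 32.6
position: [490.6, -286.4, 66.7]
ee_rot: [-0.636, 0.772, 0.001, -0.001]
contact_force: [0.3, 0.1, 1.1]
gripper_width: 60.1
grasp_force: 0.0
```

servo_tool([
  [[75,0,0,0,0,0,0],[75,0,0,0,0,0,0]],
])

```text
clock: 32.77
position: [492.6, -286.8, 69.5]
ee_rot: [-0.636, 0.772, -0.002, 0.001]
contact_force: [-0.8, -0.2, -0.5]
gripper_width: 60.0
grasp_force: 0.0
```

```bash
python3 - <<'E'
from h import *
plan([491.6,-286.6,15],169)
E
```

```text
pos [ 492.599 -286.832   69.525] yaw 169.0 tilt 0.25 | turn z -0.0 shift [-0.   1.  54.5] t 32.8 w 60.0 gf 0.0 F [-0.833 -0.154 -0.534]
```

servo_tool([
  [[75,0,0,0.022,0,0,0],[75,0,0,0.02,0,0,0],[75,0,0,0.0105,0,0,0],[75,0,0,0,0,0,0],[75,0,0,0,0,0,0],[255,0,0,0,0,0,0],[255,0,0,0,0,0,0],[255,0,0,0,0,0,0],[255,0,0,0,0,0,0],[255,0,0,0,0,0,0]],
])

```text
clock: 33.6
position: [492.3, -286.8, 16.6]
ee_rot: [-0.636, 0.772, -0.002, 0.001]
contact_force: [-0.5, 0.5, 6.4]
gripper_width: 38.3
grasp_force: 60.2
```

servo_tool([
  [[255,0,0,-0.01,0,0,0],[255,0,0,-0.03,0,0,0],[255,0,0,-0.03,0,0,0],[255,0,0,-0.03,0,0,0],[255,0,0,-0.03,0,0,-7],[255,0,0,-0.03,0,0,-7],[255,0,0,0,0,0,-7],[255,0,0,0,0,0,-7],[255,0,0,0,0,0,-7],[255,0,0,0,0,0,-7]],
])

```text
clock: 34.43
position: [490.6, -286.1, 175.5]
ee_rot: [0.871, -0.491, 0.0, -0.0]
contact_force: [-0.4, -0.1, 0.2]
gripper_width: 37.8
grasp_force: 60.3
```

servo_tool([
  [[255,0,0,0,0,0,-7],[255,0,0,0,0,0,-7],[255,0,0,0,0,0,-7],[255,0,0,0,0,0,-7],[255,0,0,0,0,0,-7],[255,0,0,0,0,0,-7],[255,0,0,0,0,0,-7],[255,0,0,0,0,0,-4],[255,0,0,0,0,0,0]],
])

```text
clock: 35.18
position: [490.6, -286.2, 175.2]
ee_rot: [0.999, -0.053, -0.0, -0.0]
contact_force: [0.1, -0.6, -0.4]
gripper_width: 38.5
grasp_force: 60.3
```

```bash
python3 - <<'E'
from h import *
P=bed(165,0,20)
plan(P-[0,0,16],264)
E
```

```text
pos [ 490.623 -286.188  175.176] yaw -96.0 tilt 0.02 | turn z -0.0 shift [ -64.9 -528.8   74.6] t 35.2 w 38.5 gf 60.3 F [ 0.088 -0.614 -0.438]
```

servo_tool([
  [[255,-0.0046,-0.0378,0,0,0,0],[255,-0.0046,-0.0378,0,0,0,0],[255,-0.0046,-0.0378,0,0,0,0],[255,-0.0046,-0.0378,0,0,0,0],[255,-0.0046,-0.0378,0,0,0,0],[255,-0.0046,-0.0378,0,0,0,0],[255,-0.0046,-0.0378,0,0,0,0],[255,-0.0046,-0.0378,0,0,0,0],[255,-0.0046,-0.0378,0,0,0,0],[255,-0.0046,-0.0378,0,0,0,0]],
])

```text
clock: 36.02
position: [484.7, 96.2, 175.4]
ee_rot: [0.999, -0.054, 0.0, -0.0]
contact_force: [1.2, -0.7, -0.7]
gripper_width: 38.5
grasp_force: 60.4
```

servo_tool([
  [[255,-0.0046,-0.0378,0,0,0,0],[255,-0.0046,-0.0378,0,0,0,0],[255,-0.0046,-0.0378,0,0,0,0],[255,-0.0046,-0.0378,0,0,0,0],[255,0,0,0,0,0,0],[255,0,0,0.03,0,0,0],[255,0,0,0.02,0,0,0],[255,0,0,0.01,0,0,0],[255,0,0,0,0,0,0],[255,0,0,0,0,0,0]],
])

```text
clock: 36.85
position: [483.4, 246.6, 115.1]
ee_rot: [0.999, -0.053, 0.0, 0.0]
contact_force: [0.2, -0.5, -0.4]
gripper_width: 38.5
grasp_force: 60.6
```

```bash
python3 - <<'E'
from h import *
P=bed(165,0,20)
plan(P-[0,0,15],264)
E
```

```text
pos [483.365 246.575 115.127] yaw -96.1 tilt 0.03 | turn z -0.1 shift [-2.   0.3 13.5] t 36.9 w 38.5 gf 60.6 F [ 0.2   -0.528 -0.448]
```

servo_tool([
  [[255,-0.002,0,0.008,0,0,0],[255,0,0,0.005,0,0,0],[255,0,0,0,0,0,0],[255,0,0,0,0,0,0]],
])

```text
clock: 37.18
position: [481.1, 246.8, 101.9]
ee_rot: [0.999, -0.053, 0.0, -0.0]
contact_force: [0.9, 1.0, -0.7]
gripper_width: 38.4
grasp_force: 60.6
```

servo_tool([
  [[130,0,0,0,0,0,0],[125,0,0,0,0,0,0],[115,0,0,0,0,0,0],[108,0,0,0,0,0,0],[108,0,0,0,0,0,0],[108,0,0,-0.01,0,0,0],[108,0,0,-0.02,0,0,0],[108,0,0,-0.03,0,0,0],[90,0,0,-0.04,0,0,0],[75,0,0,-0.02,0,0,7]],
])

```text
clock: 38.02
position: [482.8, 247.8, 227.3]
ee_rot: [0.993, -0.114, 0.003, -0.002]
contact_force: [0.9, -0.4, 1.3]
gripper_width: 60.2
grasp_force: 0.0
```

servo_tool([
  [[75,0,0,0,0,0,7],[75,0,0,0,0,0,7],[75,0,0,0,0,0,7],[75,0,0,0,0,0,7],[75,0,0,0,0,0,7],[75,0,0,0,0,0,7],[75,0,0,0,0,0,7],[75,0,0,0,0,0,7],[75,0,0,0,0,0,7],[75,0,0,0,0,0,7]],
])

```text
clock: 38.85
position: [481.1, 246.9, 222.7]
ee_rot: [0.747, -0.665, 0.0, -0.0]
contact_force: [-0.3, -0.4, -0.5]
gripper_width: 60.4
grasp_force: 0.0
```

servo_tool([
  [[75,0,0,0,0,0,7],[75,0,0,0,0,0,7],[75,0,0,0,0,0,3],[75,0,0,0,0,0,0]],
])

```text
clock: 39.18
position: [481.1, 246.9, 222.6]
ee_rot: [-0.642, 0.767, -0.0, 0.0]
contact_force: [-0.7, 0.1, -0.4]
gripper_width: 60.0
grasp_force: 0.0
```

```bash
python3 - <<'E'
from h import *
lengths();rack((20,60,100,140))
plan([418.3,-278.3,70],170)
E
```

```text
len [ 388.7 -271.9   32. ] grasp yaw 171.4 L 111.0 area 282.5
pred [array([289.6, 203.5]), array([300.6, 201.4]), array([311.8, 199.2]), array([323. , 197.1])]
seen [(array([289.5, 203.5]), array([5., 7.])), (array([300.6, 200.9]), array([5.4, 7. ])), (array([312.5, 198.5]), array([5., 7.])), (array([323.5, 196.5]), array([5., 7.]))]
pos [481.119 246.941 222.413] yaw 170.0 tilt 0.05 | turn z 0.0 shift [528.2 -29.3 152.4] t 39.3 w 60.4 gf 0.0 F [-0.507 -0.205  0.048]
```

The last length was knocked about 30 mm toward the fence, so I need a closer look.

```bash
python3 - <<'E'
from h import *
lengths()
t=cams.get_image("top");f=cv2.resize(t["frame"][190:260,265:365],(800,560),interpolation=cv2.INTER_CUBIC)
C=np.array([388.7,-271.9,32]);a=np.radians(171.4);Y=np.array([np.cos(a),np.sin(a),0]);X=np.array([Y[1],-Y[0],0])
for sg in(1,-1):
    q=np.array([proj(t,C+sg*Y*d+X*w-[0,0,2]) for d,w in((26,-11),(26,11),(41,11),(41,-11))])
    cv2.polylines(f,[np.int32((q-[265,190])*8+3.5)],True,(255,0,255),1)
cv2.imwrite("pics/k.png",f)
E
```

```text
len [ 388.8 -271.9   32. ] grasp yaw 171.9 L 112.0 area 285.0
```

View pics/k.png

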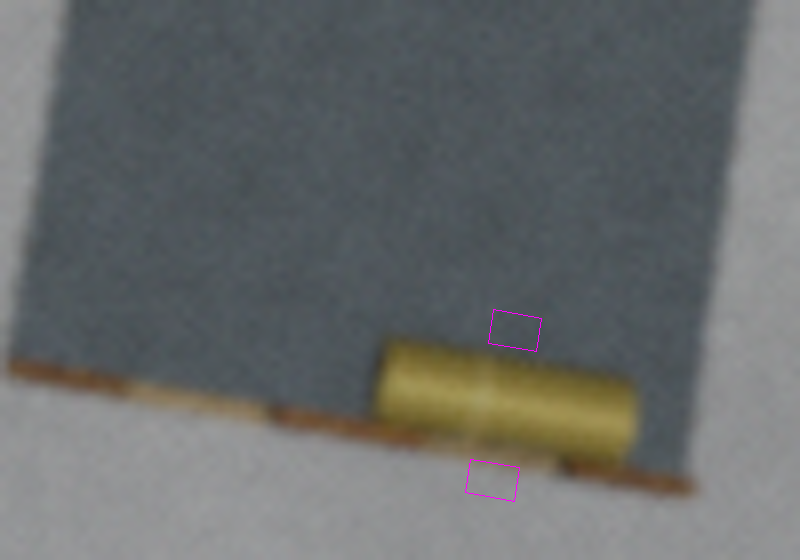

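The crop shows the length lying against the fence at (508,405), centred on a fence gap spanning about x 420–565. The finger footprints fit through the gap, so I go on with the grasp.

servo_tool([
  [[75,0,0,0,0,0,-1.5],[75,0.0376,0.001,0,0,0,0],[75,0.0376,0.001,0,0,0,0],[75,0.0376,0.001,0,0,0,0],[75,0.0376,0.001,0,0,0,0],[75,0.0376,0.001,0,0,0,0],[75,0.0376,0.001,0,0,0,0],[75,0.0376,0.001,0,0,0,0],[75,0.0376,0.001,0,0,0,0],[75,0.0376,0.001,0,0,0,0]],
])

```text
clock: 40.22
position: [421.0, -87.9, 222.3]
ee_rot: [-0.653, 0.758, -0.0, 0.0]
contact_force: [0.5, 0.1, 0.1]
gripper_width: 60.3
grasp_force: 0.0
```

servo_tool([
  [[75,0.0376,0.001,0,0,0,0],[75,0.0376,0.001,0,0,0,0],[75,0.0376,0.001,0,0,0,0],[75,0.0376,0.001,0,0,0,0],[75,0.0376,0.001,0,0,0,0],[75,0,0,0.03,0,0,0],[75,0,0,0.03,0,0,0],[75,0,0,0.03,0,0,0],[75,0,0,0.03,0,0,0],[75,0,0,0.02,0,0,0]],
])

```text
clock: 41.05
position: [387.2, -271.3, 79.5]
ee_rot: [-0.652, 0.758, 0.001, -0.001]
contact_force: [0.2, 0.1, -1.3]
gripper_width: 60.3
grasp_force: 0.0
```

servo_tool([
  [[75,0,0,0,0,0,0],[75,0,0,0,0,0,0],[75,0,0,0,0,0,0],[75,0,0,0,0,0,0]],
])

```text
clock: 41.38
position: [390.1, -271.9, 83.5]
ee_rot: [-0.652, 0.758, -0.002, 0.001]
contact_force: [0.4, 1.4, -0.5]
gripper_width: 60.6
grasp_force: 0.0
```

```bash
python3 - <<'E'
from h import *
plan([388.8,-271.9,16],171.5)
E
```

```text
pos [ 390.065 -271.909   83.516] yaw 171.5 tilt 0.22 | turn z -0.0 shift [ 0.2  1.3 67.5] t 41.4 w 60.6 gf 0.0 F [ 0.41   1.424 -0.501]
```

servo_tool([
  [[75,0,0,0.025,0,0,0],[75,0,0,0.022,0,0,0],[75,0,0,0.013,0,0,0],[75,0,0,0.006,0,0,0],[75,0,0,0,0,0,0],[255,0,0,0,0,0,0],[255,0,0,0,0,0,0],[255,0,0,0,0,0,0],[255,0,0,0,0,0,0],[255,0,0,0,0,0,0]],
])

```text
clock: 42.22
position: [390.9, -272.1, 17.5]
ee_rot: [-0.653, 0.758, -0.002, 0.001]
contact_force: [1.4, 0.4, 6.1]
gripper_width: 38.3
grasp_force: 60.5
```

servo_tool([
  [[255,0,0,-0.01,0,0,0],[255,0,0,-0.03,0,0,0],[255,0,0,-0.03,0,0,0],[255,0,0,-0.03,0,0,0],[255,0,0,-0.03,0,0,-7],[255,0,0,-0.03,0,0,-7],[255,0,0,0,0,0,-7],[255,0,0,0,0,0,-7],[255,0,0,0,0,0,-7],[255,0,0,0,0,0,-7]],
])

```text
clock: 43.05
position: [387.8, -271.1, 175.9]
ee_rot: [0.882, -0.472, -0.0, -0.0]
contact_force: [0.1, -0.3, -0.6]
gripper_width: 38.3
grasp_force: 61.9
```

servo_tool([
  [[255,0,0,0,0,0,-7],[255,0,0,0,0,0,-7],[255,0,0,0,0,0,-7],[255,0,0,0,0,0,-7],[255,0,0,0,0,0,-7],[255,0,0,0,0,0,-7],[255,0,0,0,0,0,-7],[255,0,0,0,0,0,-1.5],[255,0,0,0,0,0,0]],
])

```text
clock: 43.8
position: [387.8, -271.2, 175.6]
ee_rot: [0.999, -0.053, -0.001, -0.0]
contact_force: [1.4, 0.1, -1.9]
gripper_width: 38.4
grasp_force: 62.1
```

```bash
python3 - <<'E'
from h import *
P=bed(205,0,20)
plan(P-[0,0,16],264)
E
```

```text
pos [ 387.805 -271.188  175.649] yaw -96.1 tilt 0.07 | turn z -0.1 shift [  38.9 -563.6   66. ] t 43.8 w 38.4 gf 62.1 F [ 1.391  0.062 -1.876]
```

servo_tool([
  [[255,0.0025,-0.0376,0,0,0,0],[255,0.0025,-0.0376,0,0,0,0],[255,0.0025,-0.0376,0,0,0,0],[255,0.0025,-0.0376,0,0,0,0],[255,0.0025,-0.0376,0,0,0,0],[255,0.0025,-0.0376,0,0,0,0],[255,0.0025,-0.0376,0,0,0,0],[255,0.0025,-0.0376,0,0,0,0],[255,0.0025,-0.0376,0,0,0,0],[255,0.0025,-0.0376,0,0,0,0]],
])

```text
clock: 44.63
position: [452.7, 101.4, 175.9]
ee_rot: [0.999, -0.054, -0.0, -0.0]
contact_force: [0.8, -0.8, -1.2]
gripper_width: 38.2
grasp_force: 61.9
```

servo_tool([
  [[255,0.0025,-0.0376,0,0,0,0],[255,0.0025,-0.0376,0,0,0,0],[255,0.0025,-0.0376,0,0,0,0],[255,0.0025,-0.0376,0,0,0,0],[255,0.0025,-0.0376,0,0,0,0],[255,0,0,0.025,0,0,0],[255,0,0,0.015,0,0,0],[255,0,0,0.01,0,0,0],[255,0,0,0,0,0,0],[255,0,0,0,0,0,0]],
])

```text
clock: 45.47
position: [485.7, 284.8, 125.7]
ee_rot: [0.999, -0.053, -0.0, 0.001]
contact_force: [-0.3, 0.2, -0.1]
gripper_width: 37.9
grasp_force: 62.0
```

```bash
python3 - <<'E'
from h import *
P=bed(205,0,20)
plan(P-[0,0,15],264)
E
```

```text
pos [485.681 284.795 125.729] yaw -96.1 tilt 0.06 | turn z -0.1 shift [-0.3 -0.5 15.1] t 45.5 w 37.9 gf 62.0 F [-0.261  0.213 -0.132]
```

servo_tool([
  [[255,0,0,0.009,0,0,0],[255,0,0,0.005,0,0,0],[255,0,0,0,0,0,0],[255,0,0,0,0,0,0]],
])

```text
clock: 45.8
position: [485.8, 285.0, 111.8]
ee_rot: [0.999, -0.053, -0.0, 0.0]
contact_force: [0.1, -0.5, -1.1]
gripper_width: 38.0
grasp_force: 62.0
```

servo_tool([
  [[130,0,0,0,0,0,0],[125,0,0,0,0,0,0],[115,0,0,0,0,0,0],[108,0,0,0,0,0,0],[108,0,0,0,0,0,0],[108,0,0,-0.01,0,0,0],[108,0,0,-0.02,0,0,0],[108,0,0,-0.03,0,0,0],[108,0,0,-0.04,0,0,0],[255,0,0,-0.03,0,0,0]],
])

```text
clock: 46.63
position: [486.3, 285.6, 245.6]
ee_rot: [0.999, -0.053, 0.001, -0.001]
contact_force: [1.0, 0.7, 0.4]
gripper_width: 38.3
grasp_force: 0.0
```

servo_tool([
  [[255,0,0,0,0,0,0],[255,0,0,0,0,0,0]],
])

```text
clock: 46.8
position: [486.4, 286.1, 244.9]
ee_rot: [0.999, -0.053, 0.002, -0.002]
contact_force: [-0.4, -0.8, -1.3]
gripper_width: 13.3
grasp_force: 0.0
```

```bash
python3 - <<'E'
from h import *
lengths();rack((20,60,100,140,180))
plan(O+392*U+[0,0,100],264)
E
```

```text
pred [array([289.6, 203.5]), array([300.6, 201.4]), array([311.8, 199.2]), array([323. , 197.1]), array([334.3, 194.9])]
seen [(array([289.5, 203.5]), array([5., 7.])), (array([300.6, 200.9]), array([5.4, 7. ])), (array([312.5, 198.5]), array([5., 7.])), (array([323.5, 196.5]), array([5., 7.])), (array([334.5, 194.5]), array([5., 7.]))]
pos [485.128 285.026 241.398] yaw -96.1 tilt 0.06 | turn z -0.1 shift [   0.1 -197.    81.4] t 46.9 w 0.5 gf 0.0 F [ 0.31   0.087 -0.116]
```

All five lengths are seated in a row and the board is empty. Now the keeper.

servo_tool([
  [[255,0,-0.0394,0,0,0,0],[255,0,-0.0394,0,0,0,0],[255,0,-0.0394,0,0,0,0],[255,0,-0.0394,0,0,0,0],[255,0,-0.0394,0,0,0,0],[255,0,0,0,0,0,0],[255,0,0,0.02,0,0,0],[255,0,0,0,0,0,0],[255,0,0,0,0,0,0],[255,0,0,0,0,0,0]],
])

```text
clock: 47.73
position: [506.7, 480.6, 221.5]
ee_rot: [0.999, -0.053, -0.0, 0.001]
contact_force: [-0.3, 0.7, -0.4]
gripper_width: 0.4
grasp_force: 0.0
```

```bash
python3 - <<'E'
from h import *
plan(O+392*U+[0,0,100],264)
s=cams.get_image("scene")
cv2.imwrite("pics/m.png",cv2.resize(s["frame"][130:220,340:440],(600,540),interpolation=cv2.INTER_CUBIC))
E
```

```text
pos [506.701 480.616 221.49 ] yaw -96.1 tilt 0.08 | turn z -0.1 shift [-0.9 -0.3 61.5] t 47.7 w 0.4 gf 0.0 F [-0.302  0.735 -0.432]
```

View pics/m.png

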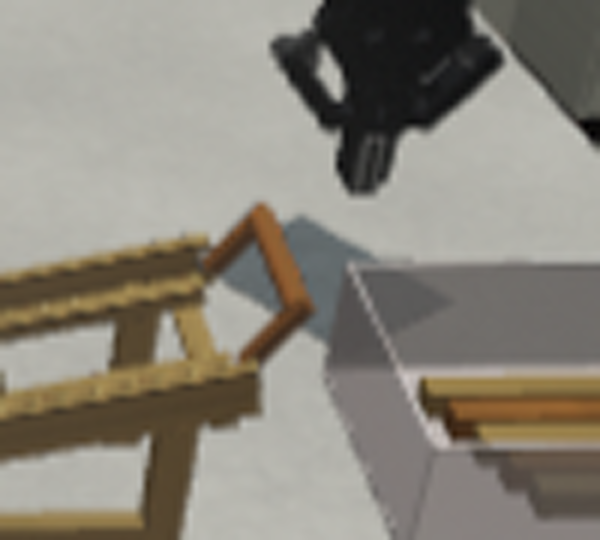

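The crop shows the tip (360,190) beyond the keeper bar (285,260), well above the tray. Next: descend and push toward the rack.

servo_tool([
  [[255,-0.001,0,0.025,0,0,0],[255,0,0,0.025,0,0,0],[255,0,0,0.011,0,0,0],[255,0,0,0,0,0,0],[255,0,0,0,0,0,0],[255,0,0.006,0,0,0,0],[255,0,0.006,0,0,0,0],[255,0,0.004,0,0,0,0],[255,0,0,0,0,0,0]],
])

```text
clock: 48.53
position: [504.3, 465.0, 162.4]
ee_rot: [0.999, -0.053, 0.001, -0.001]
contact_force: [0.2, 0.4, 0.4]
gripper_width: -0.0
grasp_force: 0.0
```

servo_tool([
  [[255,0,0.005,0,0,0,0],[255,0,0.005,0,0,0,0],[255,0,0.005,0,0,0,0],[255,0,0.005,0,0,0,0],[255,0,0,0,0,0,0]],
])

```text
clock: 48.95
position: [504.5, 451.4, 167.5]
ee_rot: [0.999, -0.052, 0.006, -0.008]
contact_force: [1.1, 6.0, 5.5]
gripper_width: -0.1
grasp_force: 3.3
```

```bash
python3 - <<'E'
from h import *
plan(O+338*U+[0,0,103],264);print((arm.read_state()["position"]-O)@U)
E
```

```text
pos [504.54  451.4   167.494] yaw -95.9 tilt 1.12 | turn z 0.1 shift [-1.8 24.4  4.5] t 49.0 w -0.1 gf 3.3 F [1.149 6.039 5.479]
362.45167275897484
```

servo_tool([
  [[255,0,-0.01,0,0,0,0],[255,0,0,0,0,0,0],[255,0,0,0,0,0,0],[255,0,0,0,0,0,0]],
])

```text
clock: 49.28
position: [502.4, 454.6, 159.5]
ee_rot: [0.999, -0.053, -0.001, 0.001]
contact_force: [0.4, -0.1, -0.7]
gripper_width: -0.3
grasp_force: 0.0
```

```bash
python3 - <<'E'
from h import *
plan(O+338*U+[0,0,92],264);print((arm.read_state()["position"]-O)@U)
E
```

```text
pos [502.434 454.563 159.508] yaw -96.1 tilt 0.18 | turn z -0.1 shift [ 0.6 27.4  7.5] t 49.3 w -0.3 gf 0.0 F [ 0.353 -0.07  -0.666]
365.37965666721635
```

servo_tool([
  [[255,0,0,0.007,0,0,0],[255,0,0.005,0,0,0,0],[255,0,0.005,0,0,0,0],[255,0,0.005,-0.002,0,0,0],[255,0,0.004,-0.003,0,0,0],[255,0,0,0,0,0,0],[255,0,0,0,0,0,0]],
])

```text
clock: 49.87
position: [500.8, 435.8, 159.1]
ee_rot: [0.999, -0.053, -0.0, 0.0]
contact_force: [0.7, 1.3, -0.2]
gripper_width: 0.4
grasp_force: 0.3
```

servo_tool([
  [[255,0,0.003,-0.002,0,0,0],[255,0,0.002,0,0,0,0],[255,0,0,0,0,0,0]],
])

```text
clock: 50.12
position: [500.4, 431.6, 160.9]
ee_rot: [0.999, -0.053, 0.0, -0.0]
contact_force: [-0.2, 2.5, -1.6]
gripper_width: -0.0
grasp_force: 1.3
```

```bash
python3 - <<'E'
from h import *
plan(O+338*U+[0,0,98],264);print((arm.read_state()["position"]-O)@U)
E
```

```text
pos [500.389 431.573 160.855] yaw -96.1 tilt 0.04 | turn z -0.1 shift [0.3 4.3 2.9] t 50.1 w -0.0 gf 1.3 F [-0.155  2.495 -1.638]
342.3008860819517
```

Gentle steps until the end stop is felt.

servo_tool([
  [[255,0,0.002,0,0,0,0],[255,0,0.002,0,0,0,0],[255,0,0,0,0,0,0]],
])

```text
clock: 50.37
position: [500.2, 429.0, 160.9]
ee_rot: [0.999, -0.053, 0.001, -0.002]
contact_force: [0.6, 6.6, -1.2]
gripper_width: -0.3
grasp_force: 3.1
```

servo_tool([
  [[255,0,0.002,0,0,0,0],[255,0,0,0,0,0,0]],
])

```text
clock: 50.53
position: [500.2, 428.9, 161.0]
ee_rot: [0.999, -0.053, 0.001, -0.004]
contact_force: [-0.2, 10.8, -3.3]
gripper_width: -0.1
grasp_force: 5.0
```

servo_tool([
  [[255,0,0.002,0,0,0,0],[255,0,0,0,0,0,0]],
])

```text
clock: 50.7
position: [500.2, 428.8, 161.1]
ee_rot: [0.999, -0.053, 0.002, -0.006]
contact_force: [0.5, 14.9, -5.7]
gripper_width: -0.2
grasp_force: 7.0
```

End stop felt: the force climbs with no travel. Now withdraw and check.

servo_tool([
  [[255,0,-0.01,0,0,0,0],[255,0,-0.02,0,0,0,0],[255,0,-0.02,0,0,0,0],[255,0,0,-0.04,0,0,0],[255,0,0,-0.04,0,0,0],[255,0,0,-0.03,0,0,0],[255,0,0,0,0,0,0],[255,0,0,0,0,0,0]],
])

```text
clock: 51.37
position: [505.3, 472.9, 273.6]
ee_rot: [0.999, -0.053, 0.001, -0.001]
contact_force: [0.3, -0.6, -1.6]
gripper_width: 0.1
grasp_force: 0.0
```

```bash
python3 - <<'E'
from h import *
rack((20,60,100,140,180))
s=cams.get_image("scene");f=cv2.resize(s["frame"][150:230,262:402],(798,456),interpolation=cv2.INTER_CUBIC)
for p in (bed(-6,44,45),bed(-6,-44,45),bed(336,44,45),bed(336,-44,45)):
    q=(proj(s,p)-[262,150])*5.7;cv2.circle(f,tuple(int(v) for v in q),3,(255,0,255),-1)
cv2.imwrite("pics/n.png",f)
E
```

```text
pred [array([289.6, 203.5]), array([300.6, 201.4]), array([311.8, 199.2]), array([323. , 197.1]), array([334.3, 194.9])]
seen [(array([289.5, 203.5]), array([5., 7.])), (array([300.6, 200.9]), array([5.4, 7. ])), (array([312.5, 198.5]), array([5., 7.])), (array([323.5, 196.5]), array([5., 7.])), (array([334.5, 194.5]), array([5., 7.]))]
```

View pics/n.png

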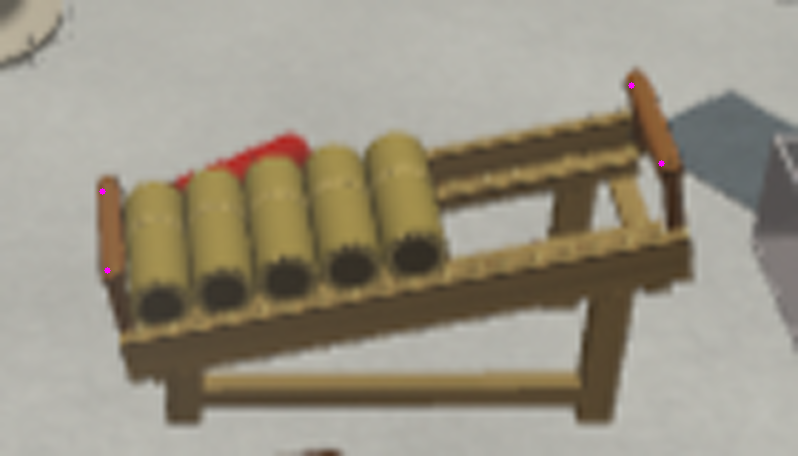

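The picture shows both bars at their predicted upright spots: the stop at (110,228) and the keeper at (653,122), with the same ~1 px bias. The five lengths lie in one row against the stop, and the bystanders were not touched. Handing in.

```bash
python3 -c "
from bench import ticket
print(ticket.job_done())"
```

```text
the job is handed in; nothing more can be done
None
```

The low stop is up, all five bamboo lengths lie in one row against it, the keeper is up, and I handed the job in at about 51 s; the hand-in returned no verdict.

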